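# Square a blank into the drilling jig and cam it tight

## Robot

A 7-joint arm with a two-finger parallel gripper is mounted at the origin on the work surface. World frame = base frame: x ahead of the robot, y to its left, z up, the work surface at z = 0. Lengths are in m, angles in degrees, forces in N, time in s.
With the tool pointing down it reaches from about 0.425 to 0.875 m from the base axis. Payload 4.7 kg.
Tool frame: the origin (TCP) lies midway between the tips of the shut fingers; the grasp point (between the pads) lies 19 mm behind it; z points along the fingers, y is the line along which they close (so a half turn about z gives the same grasp; the last joint's range is limited). The gripper opens to 85 mm and grips with 20 to 120 N. Pads are 22 mm wide; open, the fingers measure 114 mm over their backs; the gripper's body (76 mm by 85 mm) begins 54 mm behind the grasp point. The pads swing forward as they close: fully open they stand 13 mm farther back than shut.
Start: joints at [-72.588, 18.392, -4.016, 83.108, 1.295, 78.541, -3.26], TCP at [0.186, 0.623, 0.231] pointing down, gripper open.
Joint ranges: [-163.93, 163.93], [-17.29, 119.83], [-79.2, 71.16], [3.27, 140.29], [-89.18, 269.18], [5.43, 117.66], [-154.24, 154.24]. Speed limits (degrees/s): [147.25, 147.25, 180, 180, 180, 180, 180].

## Interface

Orientations are given as a 3x3 rotation matrix whose columns are the frame's x, y, z axes.
In Python, from station import state, capture, job_done gives the robot as it stands.
- The arm moves only by the tool servo_tool, never from a script. Its arguments are lists of equal length, an entry for each row: "delta_pos": the shift along the tool's x, y, z normalised to -1 to 1, where 1 is 1 m, a list of three; "rot": the turn, a rotation vector about the tool's x, y, z normalised to -1 to 1, where 1 is 30 degrees, a list of three. A call has 1 to 8 rows; each row shifts and turns the commanded pose from where the row before left it, along the tool's axes as they then stand; what a row does not reach is not made up. A row lasts 1/8 s, in which the tool goes at most 62.5 mm and 10.7 degrees, less where a joint would pass 70% of its speed; a pose out of reach is approached as far as the arm can. A call with a number of a shift or a turn outside -1 to 1 is refused whole. A call with a gripper value outside its range is refused whole. "claw" is the opening, from 0 (shut) to 1 (fully open), set as the call begins (left out, the last holds). The fingers move at their own pace and stop on an object; the grip force is fixed at half the most. Time passes only in rows, so rows that do not move let the fingers close. It gives the time, the measured TCP pose, the force, the opening and the grip force at its end, in the units of the state.
- state(): the state, without advancing time (a new reading comes with each control period).
- capture(name): name is "side" or "top" or "wrist"; returns a dict with "image" (400x640x3 uint8, red, green, blue), "range_z" (400x640 float32, m along the optical axis (not along the pixel's ray), 0 where there is no reading), "mtx" (3x3 intrinsics, pixels), "position" and "orientation" of the camera in the world. Camera axes: x right, y up, looking along -z (the intrinsics and any distortion apply to the point x, -y, -z); pixel columns grow to the right and rows downward; lengths in m; the calibration is good to about 2 mm. A picture is of the moment at which its call begins.
- job_done(): hands the job in; it is judged then, once.
The state is a dict: "t": time; "joint_pos": joint angles; "joint_vel": joint speeds; "tau": joint torques, N m; "tcp_pos": TCP position; "eef_rot": TCP orientation; "wrist_force": force on the tool from outside, world axes, zero at the start; "ft_torque": the same for the moment, N m; "opening": opening from 0.0 (shut) to 1.0 (fully open); "gripper_force": force on a finger pad.
Only numpy, scipy, OpenCV 4.12 (cv2) and the standard library are available. Lean on these libraries where they do the work, as an engineer would, in place of code of your own. Each camera call takes 0.05 s, during which the arm holds its last target. There are 200 camera calls.

## Task

The square wooden blank lying loose on the drilling jig has to be set up for its pilot hole: slide it along into the corner until it sits flat and snug against both the long fence and the end stop, before you bring the cam up to it. Then swing the cam's lever round until you feel the cam grip the blank firmly there, without forcing it so hard that it bruises the wood; let go, and leave the other things on the jig and the bench where they are.

Things in the scene. Friction and masses are not known exactly. Their poses are not given: they have to be found in the camera images.
- jig: corner drilling jig, fixed: plywood board 260 (its x) x 360 (its y) mm, top 24 mm above the bench. Origin: centre of its underside, on the bench; +x points to the long fence (away from the robot), +y to the short end stop (to the robot's left). Fence and stop are dark bars 24 mm high: fence inner face at x = 85 (y -174 to 138), stop inner face at y = 130 (x 6 to 77 mm), with a dust gap between them
- corner (a point): on the jig, at board-top height: where the planes of the fence's and the stop's inner faces meet; axes as the jig's. With the blank home, its centre is 42 mm in -x and 42 mm in -y from here
- blank: square wooden blank, 84 x 84 mm, 14 mm thick, about 75 g, two thin diagonal pencil lines on top, lying loose and up to 0.35 rad askew on the jig board, 88 to 153 mm in -y and 17 to 53 mm in -x from home. Origin: centre of its underside; z up, x and y square to its sides. Too wide to grip well; slides easily when its edge is pushed
- cam (a joint): angle (rad) of the eccentric cam: 0 fully open, grows counter-clockwise seen from above, ends at 2.4. It starts open (0 to 0.45), leaving a lane about 10 to 13 mm wider than the blank between itself and the fence. With the blank home it touches at about 1.9 rad and grips firmly 0.05 to 0.12 further. The free lever takes about 2.5 N at the knob, 8 to 18 N when the cam grips firmly; over about 25 N can bruise the wood. It stays where it is left
- cam_pivot (a point): axis of the cam, at board-top height, fixed in the jig at x = -28, y = 95 mm. The cam is a wooden disc 48 mm across and 18.5 mm high, pivoted 9 mm off its centre, beside the near edge of the blank's home; closing, it presses the blank towards the fence and draws it towards the stop
- cam_knob (a point): centre of the top of the upright round wooden knob on the cam's lever: 20 mm across, 34 mm tall, top 83.5 mm above the bench, 80 mm from the cam's axis. Below it the steel lever arm, 16 mm wide, 6 mm thick, its top 49.5 mm above the bench. Seen from above the lever points 95 deg counter-clockwise of the jig's +x at cam = 0 and about 205 deg (towards the robot) when tight
- disc: bystander: round disc offcut, 48 mm diameter, 14 mm thick, lying near the right-hand near corner of the jig board; origin at the centre of its underside
- pencil: bystander: flat red carpenter's pencil, about 150 mm long, 8 x 7 mm, lying on the jig board along its near edge; origin near its middle, at its underside
- beaker: bystander: turned wooden beaker, open at the top, 76 mm across, 85 mm tall, on the bench left of the jig; origin at the centre of its underside
- lid_top: bystander: turned wooden box lid with a small finial, 78 mm across, 42 mm tall, on the bench left of the jig; origin at the centre of its underside
- mallet: bystander: turned round wooden mallet standing on its head, 90 mm across, 238 mm tall, on the bench right of the jig; origin at the centre of its underside
- tin: bystander: closed metal wax tin, 84 mm across, 60 mm tall, on the bench right of the jig; origin at the centre of its underside
- chuck_key: bystander: steel T-handled chuck key lying flat, about 110 mm long, 92 mm across the T, 13 mm high, on the bench right of the jig; origin near its middle, at its underside
Things that resemble listed ones, but are neither listed nor needed, are in the scene too. Several things have the shape of the blank; the one meant has the colours described above.

How it is judged (in metres and radians):
On the way:
1. the blank sits in the corner, within 3 mm of the fence and of the stop and square to them, while the cam is still clear of it (x of blank in the frame of corner between -0.045 and -0.039 m and y of blank in the frame of corner between -0.045 and -0.039 m and z of blank in the frame of corner below 0.003 m and angle between blank's own z axis and vertical below 0.05 rad and (angle between the x axis of blank and the x axis of jig, either way round below 0.04 rad or angle between the x axis of blank and the y axis of jig, either way round below 0.04 rad) and contact force between cam and blank below 0.5 N), for 0.2 s.
At the end, for the whole second after the job is handed in: The blank lies flat on the jig board against both the fence and the stop (gaps under 2.5 mm, square to them within 0.03 rad), at rest and pressed against the fence by the cam with more than 6 N (x of blank in the frame of corner between -0.0445 and -0.039 m and y of blank in the frame of corner between -0.0445 and -0.039 m and z of blank in the frame of corner below 0.003 m and angle between blank's own z axis and vertical below 0.05 rad and (angle between the x axis of blank and the x axis of jig, either way round below 0.03 rad or angle between the x axis of blank and the y axis of jig, either way round below 0.03 rad) and contact force between cam and blank above 6 N and linear speed of blank below 0.01 m/s); the robot touches nothing.
It fails at once if the cam is forced: it presses the blank with over 120 N and bruises it (contact force between cam and blank above 120 N).
It fails at once if a bystander on the jig or the bench is pushed more than 20 mm from its place (distance of any of disc, pencil, beaker, lid_top, mallet, tin, chuck_key from where it was at the start of the episode above 0.02 m).
It also fails if it takes over 64 s, if anything falls off the work surface, if the arm or the gripper's body presses on something with over 40 N, if the wrist force passes 120 N, or if a joint passes its speed limit or range.

## Working session

There is one attempt and no reset: what is moved stays moved. The work goes in short steps, Python scripts to look and compute and a tool call to move; the robot and the scene stay as the last step left them, time stands still between calls to the robot, and variables do not carry over. Pictures are saved under pics/ and viewed, at most 10 in all, crops included, and the job is handed in when it is done.

Besides the shell and the picture viewer there is one more tool, called after ">>>" as a command line: name --argument value ..., lists and objects as JSON in quotes. servo_tool: Moves the arm, as the interface text tells. Scaled input: -1 to 1 covers 1 m each way for a shift and 30 degrees each way for a turn. Its arguments: {"type":"object","properties":{"delta_pos":{"type":"array","items":{"type":"array","items":{"type":"number"}}},"rot":{"type":"array","items":{"type":"array","items":{"type":"number"}}},"claw":{"type":"number"}},"required":["delta_pos","rot"]}

```bash
ls; mkdir -p pics; cat > h.py <<'E'
import numpy as np, cv2
from station import state, capture, job_done
def cast(c,uv,z):
    K=c["mtx"];R=np.array(c["orientation"]);p=np.array(c["position"])
    uv=np.atleast_2d(uv).astype(float)
    d=np.c_[(uv[:,0]-K[0,2])/K[0,0],-(uv[:,1]-K[1,2])/K[1,1],-np.ones(len(uv))]@R.T
    return p+d*((z-p[2])/d[:,2])[:,None]
def proj(c,P):
    K=c["mtx"];q=(np.atleast_2d(P)-c["position"])@np.array(c["orientation"])
    return np.c_[K[0,0]*q[:,0]/-q[:,2]+K[0,2],K[1,1]*-q[:,1]/-q[:,2]+K[1,2]]
def save(n,im): cv2.imwrite("pics/"+n+".png",im[...,::-1])
E
python3 - <<'E'
from h import *
s=state();print(s)
for n in("top","side"):
    c=capture(n);save(n+"1",c["image"]);np.savez(n+"1.npz",**{k:np.array(v) for k,v in c.items()})
    print(n,c["mtx"],c["position"],c["orientation"],[k for k in c])
E
```

```text
pics
{'t': 0.0, 'joint_pos': array([-72.5875003 ,  18.43930256,  -4.01442804,  83.17412672,
         1.2932363 ,  78.53890554,  -3.26216934]), 'joint_vel': array([-0.07174024, -0.01788646, -0.022358  ,  0.01369824, -0.01785398,
        0.01293154, -0.03057472]), 'tau': array([ 4.36437786e-04, -4.93586433e+01, -3.82010238e-01, -3.14324462e+01,
        1.30749919e-02,  1.14242695e-02,  2.48873540e-06]), 'tcp_pos': array([0.18564757, 0.6223817 , 0.23022735]), 'eef_rot': array([[-9.58290994e-01,  2.85793903e-01, -4.63792077e-04],
       [ 2.85794270e-01,  9.58289280e-01, -1.81408120e-03],
       [-7.40063697e-05, -1.87096679e-03, -9.99998247e-01]]), 'wrist_force': array([-0.01867776, -0.03687506,  0.21259223]), 'ft_torque': array([-0.01656579, -0.01199065,  0.07510386]), 'gripper_force': 0.0, 'opening': 0.9986762102652771}
top [[427.81590905   0.         314.37085753]
 [  0.         427.81590905 201.18654263]
 [  0.           0.           1.        ]] [4.24112993e-01 6.27887945e-04 1.16339735e+00] [[-0.01192608  0.99721257 -0.07365365]
 [-0.999824   -0.01082558  0.01532266]
 [ 0.0144826   0.07382342  0.99716616]] ['image', 'range_z', 'mtx', 'position', 'orientation']
side [[459.41565391   0.         321.61756129]
 [  0.         459.41565391 199.69329174]
 [  0.           0.           1.        ]] [-0.01421086  0.80534558  1.212732  ] [[-0.83611289  0.42478572 -0.34709123]
 [-0.5482179  -0.62480083  0.55595059]
 [ 0.01929698  0.65511908  0.75527916]] ['image', 'range_z', 'mtx', 'position', 'orientation']
```

View pics/top1.png

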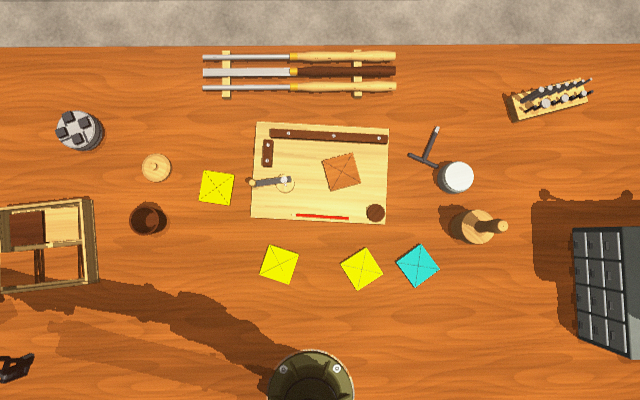

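View pics/side1.png

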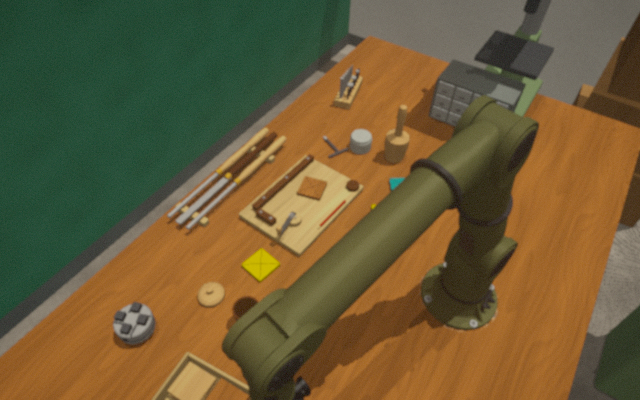

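Top view: the jig board spans (252..388, 122..224), with its fence along the top edge and the stop at (267,152). The lever runs from (283,182) to the knob near (250,182). Square candidates are the brown one on the jig at (341,172), yellow ones at (216,188), (279,264) and (361,269), and a cyan one at (418,266). Only the brown one is wood-coloured, lies on the jig board and has thin pencil diagonals, so I take it as the blank. I'll confirm that in an enlarged crop.

```bash
cat >> h.py <<'E'
def rect(mask):
    cs,_=cv2.findContours(mask.astype(np.uint8),cv2.RETR_EXTERNAL,cv2.CHAIN_APPROX_NONE)
    c=max(cs,key=cv2.contourArea); return c[:,0,:].astype(float)
E
python3 - <<'E'
from h import *
c=dict(np.load("top1.npz"));im=c["image"]
hsv=cv2.cvtColor(im,cv2.COLOR_RGB2HSV)
for p in [(341,160),(350,185),(300,200),(330,136),(267,150),(268,182),(285,187),(250,183),(375,212),(430,140)]: print(p,hsv[p[1],p[0]],round(float(c["range_z"][p[1],p[0]]),3))
save("crop1",cv2.resize(im[110:235,240:400],None,fx=5,fy=4.8*1,interpolation=cv2.INTER_CUBIC)[:600])
E
```

```text
(341, 160) [ 13 187 219] 1.138
(350, 185) [ 18 168 219] 1.132
(300, 200) [ 27  98 246] 1.143
(330, 136) [ 13 186 140] 1.133
(267, 150) [ 11 181 124] 1.128
(268, 182) [ 19  47 119] 1.122
(285, 187) [ 27  99 247] 1.124
(250, 183) [ 23 121 250] 1.085
(375, 212) [ 12 180 119] 1.127
(430, 140) [10 65 71] 1.174
```

View pics/crop1.png

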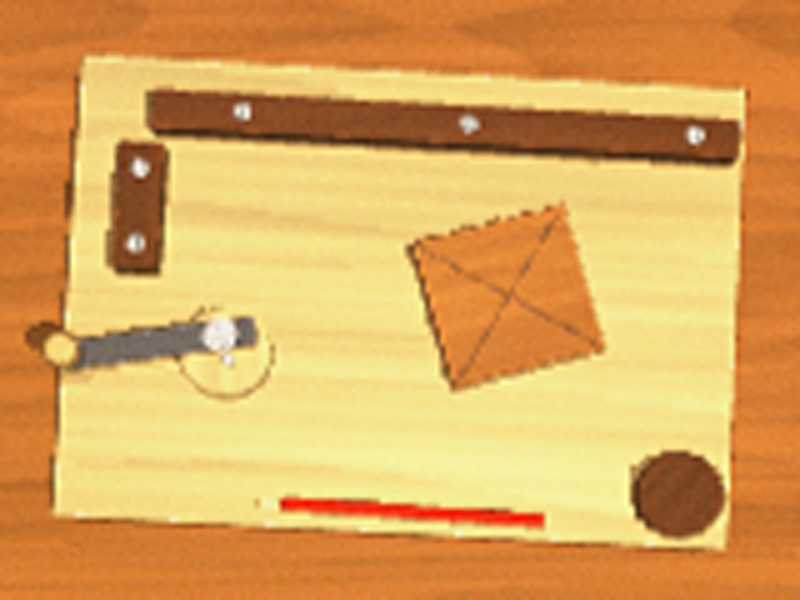

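The crop confirms the brown square with two thin diagonals on the board, centre about (341,172) in the full image. The knob is at about (252,183) and the disc and pencil lie clear of the lane. Next I measure the poses.

```bash
cat >> h.py <<'E'
def board(c,roi=None,z=.024):
    hsv=cv2.cvtColor(c["image"],cv2.COLOR_RGB2HSV)
    m=((hsv[...,0]>20)&(hsv[...,0]<34)&(hsv[...,1]>40)&(hsv[...,1]<170)&(hsv[...,2]>150)).astype(np.uint8)
    return hsv,m
E
python3 - <<'E'
from h import *
c=dict(np.load("top1.npz"));hsv,m=board(c)
r=np.zeros_like(m);r[112:232,243:396]=1
m=cv2.morphologyEx(m*r,cv2.MORPH_OPEN,np.ones((3,3),np.uint8))
k=rect(m);P=cast(c,k,.024)[:,:2]*1000
b=cv2.minAreaRect(P.astype(np.float32));print("board",b)
H=hsv
m2=((H[...,0]>8)&(H[...,0]<19)&(H[...,1]>140)&(H[...,2]>170)).astype(np.uint8)
r[:]=0;r[145:198,315:368]=1
k=rect(cv2.morphologyEx(m2*r,cv2.MORPH_OPEN,np.ones((3,3),np.uint8)))
b2=cv2.minAreaRect((cast(c,k,.038)[:,:2]*1000).astype(np.float32));print("blank",b2)
print("corners board",cv2.boxPoints(b))
# fence inner-face top edge ends, knob
print(cast(c,[[240+150/5,110+133/4.8],[240+735/5,110+160/4.8]],.024))
print("stop inner",cast(c,[[240+167/5,110+150/4.8],[240+158/5,110+270/4.8]],.048))
print("knob",cast(c,[240+62/5,110+349/4.8],.0835),"pivot",cast(c,[240+220/5,110+333/4.8],.05))
E
```

```text
board ((584.5072021484375, -32.65544128417969), (358.361572265625, 256.98138427734375), 86.013671875)
blank ((585.7461547851562, -89.65505981445312), (85.818603515625, 83.95382690429688), 14.086190223693848)
corners board [[ 443.87103 -202.47025]
 [ 700.23065 -220.3352 ]
 [ 725.1434   137.15936]
 [ 468.78375  155.02432]]
[[ 0.68119099  0.10072041  0.024     ]
 [ 0.66302674 -0.21519386  0.024     ]]
stop inner [[0.66622474 0.08969543 0.048     ]
 [0.5997304  0.09474091 0.048     ]]
knob [[0.5525338  0.14052504 0.0835    ]] pivot [[0.56444965 0.06232349 0.05      ]]
```

>>> servo_tool --delta_pos '[[0,0,0],[0,0,0],[-0.054,-0.03,0],[-0.054,-0.03,0],[-0.054,-0.03,0],[-0.054,-0.03,0],[-0.054,-0.03,0],[-0.054,-0.03,0]]' --rot '[[0,0,-0.21],[0,0,-0.21],[0,0,0],[0,0,0],[0,0,0],[0,0,0],[0,0,0],[0,0,0]]' --claw 0.47

```text
t: 1.1
tcp_pos: [0.4977, 0.4194, 0.231]
eef_rot: [[-0.998, 0.07, -0.0], [0.07, 0.998, -0.0], [0.0, -0.0, -1.0]]
wrist_force: [-0.1, 0.8, -0.1]
opening: 0.471
gripper_force: 0.0
```

>>> servo_tool --delta_pos '[[-0.005,-0.06,0],[-0.005,-0.06,0],[-0.005,-0.06,0],[-0.005,-0.06,0],[-0.005,-0.06,0],[-0.005,-0.06,0],[-0.005,-0.06,0],[-0.005,-0.06,0]]' --rot '[[0,0,0],[0,0,0],[0,0,0],[0,0,0],[0,0,0],[0,0,0],[0,0,0],[0,0,0]]'

```text
t: 2.1
tcp_pos: [0.5023, -0.0627, 0.2312]
eef_rot: [[-0.998, 0.07, 0.0], [0.07, 0.998, 0.0], [-0.0, 0.0, -1.0]]
wrist_force: [0.3, 0.7, 0.7]
opening: 0.468
gripper_force: 0.0
```

```bash
python3 - <<'E'
from h import *
c=capture("wrist");save("w1",c["image"]);np.savez("w1.npz",**{k:np.array(v) for k,v in c.items()})
print(c["mtx"][0,0],c["position"],c["orientation"],state()["tcp_pos"])
u=np.array([.9976,-.0697,0]);v=np.array([.0697,.9976,0]);o=np.array([.5845,-.0327,0])
J=lambda x,y,z:o+u*x+v*y+[0,0,z]
for n,p in dict(fenceR=J(.085,-.174,.024),fenceL=J(.085,.138,.024),stop=J(.006,.13,.024),stopb=J(.077,.13,.024),blank=J(.005,-.057,.038),piv=J(-.028,.095,.05)).items(): print(n,proj(c,p).round(1))
E
```

```text
319.7004031259169 [ 0.43200968 -0.0582838   0.37382382] [[ 6.98503620e-02 -9.59463497e-01 -2.73039787e-01]
 [ 9.97557464e-01  6.71326897e-02  1.92953004e-02]
 [-1.83241068e-04 -2.73720662e-01  9.61809215e-01]] [ 0.50149615 -0.07328457  0.23151908]
fenceR [[213.6 303.2]]
fenceL [[462.4 303.2]]
stop [[463.6 245. ]]
stopb [[456.8 297.6]]
blank [[305.3 249.3]]
piv [[445.1 225.9]]
```

View pics/w1.png

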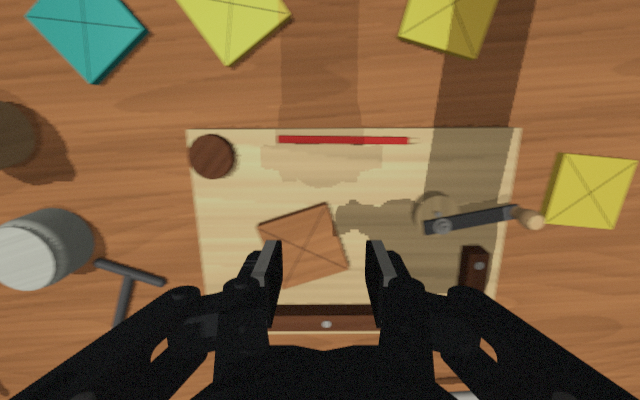

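Wrist view: blank centre is about (304,245) against a predicted (305,249). The pivot screw is at (442,226) against a predicted (445,226), so the poses hold to about 3 mm. The two fingers sit about 55 mm apart, so I descend behind the blank and push it towards the fence.

>>> servo_tool --delta_pos '[[0,-0.011,0.05],[0,0,0.05],[0,0,0.05],[0,0,0.03],[0,0,0.015],[0,0,0.008],[0,0,0],[0,0,0]]' --rot '[[0,0,0],[0,0,0],[0,0,0],[0,0,0],[0,0,0],[0,0,0],[0,0,0],[0,0,0]]'

```text
t: 3.15
tcp_pos: [0.5031, -0.0719, 0.0295]
eef_rot: [[-0.998, 0.07, 0.002], [0.07, 0.998, 0.0], [-0.002, 0.0, -1.0]]
wrist_force: [0.2, -0.1, 1.1]
opening: 0.47
gripper_force: 0.0
```

>>> servo_tool --delta_pos '[[0,-0.012,0.001],[-0.008,0,0],[-0.008,0,0],[-0.008,0,0],[-0.008,0,0],[-0.008,0,0],[-0.008,0,0],[-0.006,0,0]]' --rot '[[0,0,0],[0,0,0],[0,0,0],[0,0,0],[0,0,0],[0,0,0],[0,0,0],[0,0,0]]'

```text
t: 4.15
tcp_pos: [0.5557, -0.0877, 0.0273]
eef_rot: [[-0.998, 0.07, 0.0], [0.07, 0.998, -0.0], [-0.0, -0.0, -1.0]]
wrist_force: [-0.3, -0.2, 0.3]
opening: 0.47
gripper_force: 0.2
```

>>> servo_tool --delta_pos '[[-0.003,0,0],[-0.003,0,0],[-0.002,0,0],[-0.002,0,0],[0,0,0]]' --rot '[[0,0,0],[0,0,0],[0,0,0],[0,0,0],[0,0,0]]'

```text
t: 4.78
tcp_pos: [0.5652, -0.0884, 0.0274]
eef_rot: [[-0.998, 0.07, 0.0], [0.07, 0.998, -0.0], [-0.0, -0.0, -1.0]]
wrist_force: [-0.1, -0.4, 0.1]
opening: 0.473
gripper_force: 0.0
```

>>> servo_tool --delta_pos '[[-0.002,0,0],[-0.002,0,0],[-0.001,0,0],[0,0,0]]' --rot '[[0,0,0],[0,0,0],[0,0,0],[0,0,0]]'

```text
t: 5.28
tcp_pos: [0.5702, -0.0887, 0.0273]
eef_rot: [[-0.998, 0.07, 0.0], [0.07, 0.998, -0.0], [-0.0, 0.0, -1.0]]
wrist_force: [-0.3, -0.6, 0.4]
opening: 0.473
gripper_force: 0.1
```

```bash
python3 - <<'E'
from h import *
c=capture("top");np.savez("top2.npz",**{k:np.array(v) for k,v in c.items()})
save("crop2",cv2.resize(c["image"][110:235,240:400],None,fx=4,fy=4))
print(state()["tcp_pos"],state()["wrist_force"])
E
```

```text
[ 0.57020739 -0.08869378  0.02735462] [-0.59695343 -0.99723363  0.22897687]
```

View pics/crop2.png

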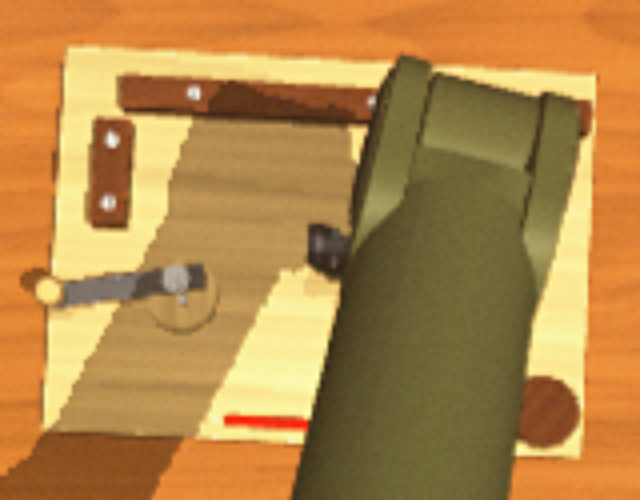

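The arm hides the blank in this view. The fence and cam are unchanged. I keep nudging by force.

>>> servo_tool --delta_pos '[[-0.001,0,0],[-0.001,0,0],[0,0,0]]' --rot '[[0,0,0],[0,0,0],[0,0,0]]'

```text
t: 5.7
tcp_pos: [0.5722, -0.0888, 0.0273]
eef_rot: [[-0.998, 0.07, 0.0], [0.07, 0.998, -0.0], [-0.0, -0.0, -1.0]]
wrist_force: [-0.2, -1.0, -0.0]
opening: 0.471
gripper_force: 0.2
```

>>> servo_tool --delta_pos '[[-0.001,0,0],[-0.001,0,0],[0,0,0]]' --rot '[[0,0,0],[0,0,0],[0,0,0]]'

```text
t: 6.08
tcp_pos: [0.5722, -0.0888, 0.0272]
eef_rot: [[-0.998, 0.07, -0.004], [0.07, 0.998, 0.001], [0.004, 0.001, -1.0]]
wrist_force: [-6.0, 1.3, 5.7]
opening: 0.472
gripper_force: 3.3
```

>>> servo_tool --delta_pos '[[0.004,0,0],[0,0,-0.04],[0,0,-0.04],[-0.025,-0.036,0],[-0.025,-0.036,0],[0,0,0],[0,0,0],[0,0,0]]' --rot '[[0,0,0],[0,0,0],[0,0,0],[0,0,0],[0,0,0],[0,0,0.3],[0,0,0.3],[0,0,0.3]]' --claw 0.4

```text
t: 7.08
tcp_pos: [0.6155, -0.1641, 0.1073]
eef_rot: [[-0.854, 0.52, 0.001], [0.52, 0.854, -0.0], [-0.001, 0.0, -1.0]]
wrist_force: [-0.0, 0.5, -0.1]
opening: 0.396
gripper_force: 0.0
```

>>> servo_tool --delta_pos '[[0,0,0],[0,0,0],[0,0,0],[0,0,0],[0,0,0],[0,0,0],[0,0,0],[0,0,0]]' --rot '[[0,0,0.3],[0,0,0.3],[0,0,0.3],[0,0,0.3],[0,0,0.3],[0,0,0.3],[0,0,0.3],[0,0,0]]'

```text
t: 8.07
tcp_pos: [0.6154, -0.1639, 0.1073]
eef_rot: [[0.068, 0.998, 0.001], [0.998, -0.068, -0.001], [-0.001, 0.001, -1.0]]
wrist_force: [0.1, 0.3, -0.6]
opening: 0.397
gripper_force: 0.0
```

```bash
python3 - <<'E'
from h import *
c=capture("wrist");save("w2",c["image"]);np.savez("w2.npz",**{k:np.array(v) for k,v in c.items()})
s=state();print(s["tcp_pos"],s["eef_rot"].round(3),s["joint_pos"].round(1))
E
```

```text
[ 0.61530433 -0.16383716  0.1073042 ] [[ 0.066  0.998  0.001]
 [ 0.998 -0.066 -0.   ]
 [-0.     0.001 -1.   ]] [-22.2  26.8  44.9  94.9 -20.3  66.6  23.9]
```

View pics/w2.png

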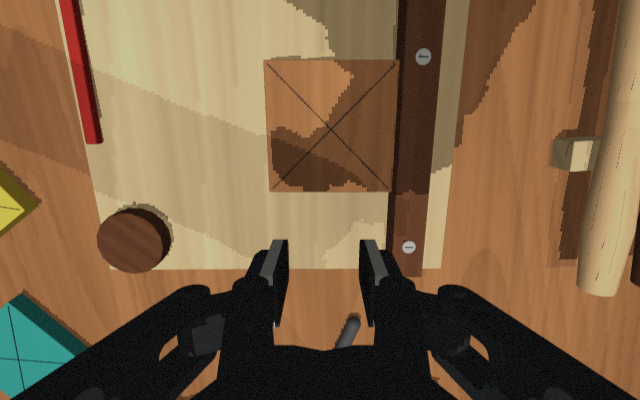

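Wrist view: the blank is square to and touching the fence, with corners at (263,60), (397,60), (391,191) and (270,191). The fingers are behind it with space to come down.

```bash
python3 - <<'E'
from h import *
c=dict(np.load("w2.npz"))
P=cast(c,[[263,60],[397,60],[391,191],[270,191]],.038)*1000
d=P[:,:2]-[584.5,-32.7];J=d@np.array([[.9976,.0697],[-.0697,.9976]]);print(J.round(1),J.mean(0).round(1))
F=cast(c,[[397,60],[388,235]],.024)[:,:2]*1000;print(F, np.degrees(np.arctan2(*(F[0]-F[1]))))
E
```

```text
[[   1.7  -31.5]
 [  83.9  -31.4]
 [  85.2 -114.4]
 [   2.4 -114.5]] [ 43.3 -73. ]
[[ 669.11750504  -68.23018229]
 [ 661.70663768 -190.96456702]] 3.455401010075048
```

>>> servo_tool --delta_pos '[[-0.012,0,0],[0,0,0.03],[0,0,0.03],[0,0,0.012],[0,0,0.006],[0,0,0],[0.008,0,0],[0.008,0,0]]' --rot '[[0,0,0],[0,0,0],[0,0,0],[0,0,0],[0,0,0],[0,0,0],[0,0,0],[0,0,0]]'

```text
t: 9.12
tcp_pos: [0.6158, -0.1593, 0.0301]
eef_rot: [[0.069, 0.998, 0.001], [0.998, -0.069, 0.0], [0.0, 0.001, -1.0]]
wrist_force: [-0.7, -1.4, 1.2]
opening: 0.398
gripper_force: 0.7
```

>>> servo_tool --delta_pos '[[0.01,0,0],[0.01,0,0],[0.01,0,0],[0.01,0,0],[0.01,0,0],[0.01,0,0],[0.01,0,0],[0.01,0,0]]' --rot '[[0,0,0],[0,0,0],[0,0,0],[0,0,0],[0,0,0],[0,0,0],[0,0,0],[0,0,0]]'

```text
t: 10.12
tcp_pos: [0.6208, -0.0795, 0.0293]
eef_rot: [[0.07, 0.998, 0.0], [0.998, -0.07, 0.0], [0.0, 0.0, -1.0]]
wrist_force: [0.5, -1.3, 1.5]
opening: 0.404
gripper_force: 0.6
```

>>> servo_tool --delta_pos '[[0.01,0,0],[0.01,0,0],[0.01,0,0],[0.01,0,0],[0.01,0,0],[0.01,0,0],[0.006,0,0],[0,0,0]]' --rot '[[0,0,0],[0,0,0],[0,0,0],[0,0,0],[0,0,0],[0,0,0],[0,0,0],[0,0,0]]'

```text
t: 11.12
tcp_pos: [0.6253, -0.0131, 0.0291]
eef_rot: [[0.069, 0.998, -0.0], [0.998, -0.069, 0.001], [0.001, -0.0, -1.0]]
wrist_force: [0.2, 0.3, 0.9]
opening: 0.397
gripper_force: 0.0
```

>>> servo_tool --delta_pos '[[0.003,0,0],[0.003,0,0],[0.002,0,0],[0.002,0,0],[0.001,0,0],[0,0,0]]' --rot '[[0,0,0],[0,0,0],[0,0,0],[0,0,0],[0,0,0],[0,0,0]]'

```text
t: 11.88
tcp_pos: [0.6263, -0.0031, 0.0294]
eef_rot: [[0.07, 0.998, 0.0], [0.998, -0.07, 0.0], [0.0, 0.0, -1.0]]
wrist_force: [-0.7, 0.3, -0.6]
opening: 0.4
gripper_force: 0.0
```

>>> servo_tool --delta_pos '[[0.001,0,0],[0.001,0,0],[0,0,0]]' --rot '[[0,0,0],[0,0,0],[0,0,0]]'

```text
t: 12.25
tcp_pos: [0.6263, -0.0015, 0.0294]
eef_rot: [[0.07, 0.998, 0.0], [0.998, -0.07, -0.0], [-0.0, 0.0, -1.0]]
wrist_force: [-0.6, -0.4, 0.1]
opening: 0.4
gripper_force: 0.5
```

>>> servo_tool --delta_pos '[[0.001,0,0],[0.001,0,0],[0,0,0]]' --rot '[[0,0,0],[0,0,0],[0,0,0]]'

```text
t: 12.62
tcp_pos: [0.6264, -0.0011, 0.0294]
eef_rot: [[0.071, 0.998, 0.0], [0.997, -0.071, -0.002], [-0.002, 0.0, -1.0]]
wrist_force: [-0.4, -5.6, 1.2]
opening: 0.403
gripper_force: 2.6
```

>>> servo_tool --delta_pos '[[0.001,0,0],[0.001,0,0],[0,0,0]]' --rot '[[0,0,0],[0,0,0],[0,0,0]]'

```text
t: 13.0
tcp_pos: [0.6265, -0.001, 0.0295]
eef_rot: [[0.072, 0.997, 0.0], [0.997, -0.072, -0.004], [-0.004, 0.001, -1.0]]
wrist_force: [-0.2, -8.1, -0.0]
opening: 0.401
gripper_force: 4.0
```

>>> servo_tool --delta_pos '[[-0.005,0,0],[-0.01,0,-0.03],[-0.02,0,-0.05],[0,0,0],[0,0,0]]' --rot '[[0,0,0],[0,0,0],[0,0,0],[0,0,0],[0,0,0]]' --claw 0

```text
t: 13.62
tcp_pos: [0.6241, -0.0306, 0.1091]
eef_rot: [[0.069, 0.998, 0.0], [0.998, -0.069, 0.002], [0.002, -0.0, -1.0]]
wrist_force: [0.1, 0.6, -0.5]
opening: -0.002
gripper_force: 0.0
```

```bash
python3 - <<'E'
from h import *
c=capture("wrist");np.savez("w3.npz",**{k:np.array(v) for k,v in c.items()})
save("w3",c["image"]);print(state()["tcp_pos"])
E
```

```text
[ 0.62358609 -0.03041138  0.10827501]
```

View pics/w3.png

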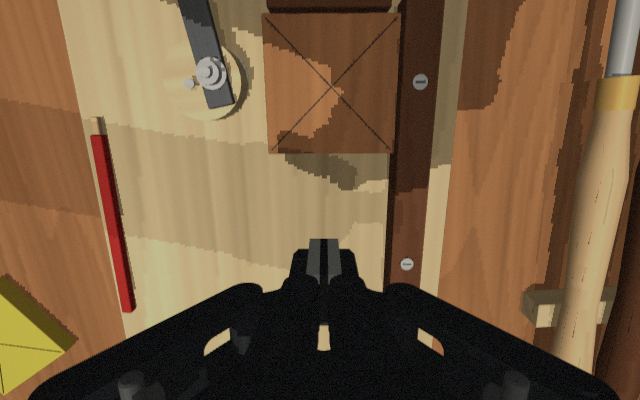

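Wrist view: the blank sits under the stop's edge at row 13, with its right edge directly on the fence from (400,14) to (393,153) and no light strip between them. The cam screw is at (211,72), and the cam is well clear. I'll check the numbers.

```bash
python3 - <<'E'
from h import *
c=dict(np.load("w3.npz"))
A=np.array([[.9976,.0697],[-.0697,.9976]]);tj=lambda P:((P[:,:2]*1000-[584.5,-32.7])@A).round(1)
print(tj(cast(c,[[262,13],[400,13],[393,153],[270,153]],.038)))
print("screw",tj(cast(c,[[211,72]],.053)))
im=c["image"]
for v in (20,40,120,150): print(v,im[v,388:412,0])
for u in (280,330,380): print(u,im[5:22,u,0])
E
```

```text
[[  1.6 128.5]
 [ 83.9 128.5]
 [ 84.8  45.1]
 [  2.6  45. ]]
screw [[-27.1  94. ]]
20 [103 104 108 103  92  65  44  67  76 101 101  99  98  32  31  35  35  43
  61  66  66  64  64  60]
40 [106 104 102  99 101 100  99 102 100  77  77  70  37  30  32  37  47  60
  66  66  62  63  64  62]
120 [107 109 107 106 105 105 101  63  34  36  38  38  58  63  62  60  58  59
  63  56  58  58  58  64]
150 [108 105  89 102  76  75  30  31  34  43  60  67  66  62  64  60  62  62
  59  58  59  60  58  59]
280 [60 56 45 31 32 31 29 37 75 92 99 92 96 97 95 99 98]
330 [ 59  52  44  35  26  28  27  46  85 104 106 105 103 108 103 106 103]
380 [ 58  50  38  31  28  37  31  59  93 100  96 102  99 103 102 102 102]
```

>>> servo_tool --delta_pos '[[0.058,-0.0173,-0.004],[0.058,-0.0173,-0.004],[0.058,-0.0173,-0.004],[0,0,0],[0,0,0],[0,0,0],[0,0,0],[0,0,0]]' --rot '[[0,0,0],[0,0,0],[0,0,0],[0,0,0.325],[0,0,0.325],[0,0,0.325],[0,0,0.325],[0,0,0.325]]'

```text
t: 14.68
tcp_pos: [0.5832, 0.1461, 0.1196]
eef_rot: [[0.798, 0.602, -0.003], [0.602, -0.798, -0.0], [-0.002, -0.001, -1.0]]
wrist_force: [-0.5, 0.3, -0.2]
opening: -0.0
gripper_force: 0.0
```

>>> servo_tool --delta_pos '[[0,0,0],[0,0,0],[0,0,0],[0,0,0],[0,0,0]]' --rot '[[0,0,0.325],[0,0,0.325],[0,0,0.325],[0,0,0],[0,0,0]]'

```text
t: 15.3
tcp_pos: [0.5839, 0.1454, 0.1205]
eef_rot: [[0.99, 0.143, -0.001], [0.143, -0.99, -0.0], [-0.001, 0.0, -1.0]]
wrist_force: [-0.6, -1.0, 0.0]
opening: 0.001
gripper_force: 0.0
```

```bash
python3 - <<'E'
from h import *
c=capture("top")
save("t3",cv2.resize(c["image"][110:235,210:370],None,fx=4,fy=4))
s=state();print(s["tcp_pos"],s["eef_rot"].round(3),s["joint_pos"].round(1))
print(proj(c,[[.553,.1424,.0835],s["tcp_pos"]]))
E
```

```text
[0.58408561 0.14532827 0.12078357] [[ 0.99   0.142 -0.001]
 [ 0.142 -0.99  -0.   ]
 [-0.001 -0.    -1.   ]] [-62.5  25.9  58.1  99.6 -23.6  67.9 -79.6]
[[251.65838467 182.53298708]
 [248.44564409 168.16291186]]
```

View pics/t3.png

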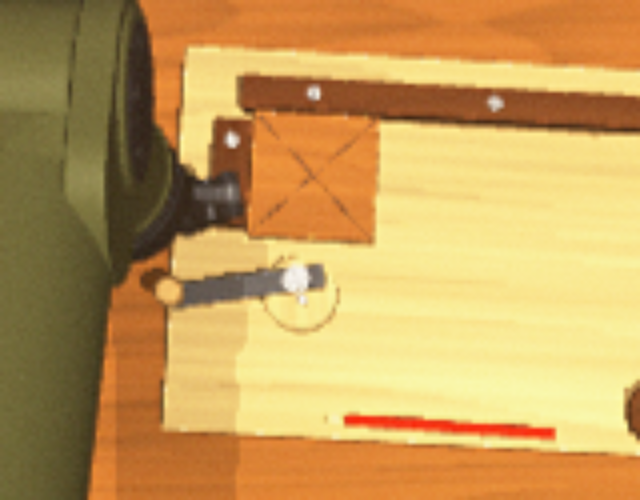

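The blank is home and square, and the knob sits at crop (168,291), i.e. pixel (252,183), as predicted. The finger is beyond it with clearance, so I lower it and touch the knob.

>>> servo_tool --delta_pos '[[0,0,0.03],[0,0,0.03],[0,0,0.003],[-0.005,0,0],[-0.003,0,0],[-0.002,0,0],[0,0,0]]' --rot '[[0,0,0],[0,0,0],[0,0,0],[0,0,0],[0,0,0],[0,0,0],[0,0,0]]'

```text
t: 16.23
tcp_pos: [0.5748, 0.1438, 0.059]
eef_rot: [[0.99, 0.139, 0.001], [0.139, -0.99, 0.001], [0.001, -0.001, -1.0]]
wrist_force: [-0.7, -0.6, -0.3]
opening: -0.003
gripper_force: 0.0
```

>>> servo_tool --delta_pos '[[-0.007,-0.0015,0],[-0.007,-0.0015,0],[-0.007,-0.0015,0],[-0.007,-0.0015,0]]' --rot '[[0,0,-0.1667],[0,0,-0.1667],[0,0,-0.1667],[0,0,-0.1667]]'

```text
t: 16.73
tcp_pos: [0.5472, 0.1427, 0.059]
eef_rot: [[0.881, 0.472, 0.003], [0.472, -0.881, 0.001], [0.003, 0.0, -1.0]]
wrist_force: [3.0, 0.9, -1.4]
opening: -0.002
gripper_force: 1.4
```

>>> servo_tool --delta_pos '[[-0.007,-0.0015,0],[-0.007,-0.0015,0],[-0.007,-0.0015,0],[-0.007,-0.0015,0],[-0.007,-0.0015,0],[-0.007,-0.0015,0],[-0.007,-0.0015,0],[0,0,0]]' --rot '[[0,0,-0.1667],[0,0,-0.1667],[0,0,-0.1667],[0,0,-0.1667],[0,0,-0.1667],[0,0,-0.1667],[0,0,-0.1667],[0,0,0]]'

```text
t: 17.73
tcp_pos: [0.5038, 0.1169, 0.0588]
eef_rot: [[0.455, 0.891, 0.0], [0.891, -0.455, 0.001], [0.001, -0.0, -1.0]]
wrist_force: [-0.2, 2.0, 0.5]
opening: 0.001
gripper_force: 0.5
```

```bash
cat > st.py <<'E'
from h import *
s=state();R=s["eef_rot"];d=(s["tcp_pos"]-[.5641,.0632,0])*1000
print("in tool",(R.T@[d[0],d[1],0]).round(1),"tool lever ang",np.degrees(np.arctan2(-R[1,1],-R[0,1])).round(1),"F tool",(R.T@s["wrist_force"]).round(1),s["joint_pos"].round(0),s["t"])
x,y=(R.T@[d[0],d[1],0])[:2]; 
print("knob radial angle est", np.degrees(np.arctan2(d[1],d[0]))+np.degrees(np.arctan2(20.5,78)))
E
python3 st.py
```

```text
in tool [ 20.4 -78.1   0. ] tool lever ang 153.0 F tool [ 1.7 -1.1 -0.5] [-59.  15.  48. 114. -14.  56. -31.] 17.725
knob radial angle est 153.02182876489923
```

>>> servo_tool --delta_pos '[[-0.007,-0.0015,0],[-0.007,-0.0015,0],[-0.007,-0.0015,0],[-0.007,-0.0015,0],[-0.007,-0.0015,0],[-0.007,-0.0015,0],[-0.007,-0.0015,0],[0,0,0]]' --rot '[[0,0,-0.1667],[0,0,-0.1667],[0,0,-0.1667],[0,0,-0.1667],[0,0,-0.1667],[0,0,-0.1667],[0,0,-0.1667],[0,0,0]]'

```text
t: 18.73
tcp_pos: [0.484, 0.0711, 0.0585]
eef_rot: [[-0.136, 0.991, 0.0], [0.991, 0.136, 0.0], [-0.0, 0.0, -1.0]]
wrist_force: [0.3, -0.1, 0.3]
opening: 0.002
gripper_force: 0.1
```

```bash
python3 st.py
```

```text
in tool [ 18.8 -78.3  -0. ] tool lever ang -172.2 F tool [-0.2  0.3 -0.3] [-53.  10.  45. 118.  -9.  55.   4.] 18.725
knob radial angle est 189.10564901619247
```

>>> servo_tool --delta_pos '[[-0.0021,-0.0004,0],[-0.0021,-0.0004,0],[-0.0021,-0.0004,0],[-0.0021,-0.0004,0]]' --rot '[[0,0,-0.05],[0,0,-0.05],[0,0,-0.05],[0,0,-0.05]]'

```text
t: 19.23
tcp_pos: [0.4835, 0.0629, 0.0583]
eef_rot: [[-0.244, 0.97, -0.0], [0.97, 0.244, 0.0], [0.0, -0.0, -1.0]]
wrist_force: [-1.2, 2.8, 2.2]
opening: -0.001
gripper_force: 1.3
```

>>> servo_tool --delta_pos '[[-0.0014,-0.0002,0],[-0.0014,-0.0002,0]]' --rot '[[0,0,-0.033],[0,0,-0.033]]'

```text
t: 19.48
tcp_pos: [0.4836, 0.0599, 0.0582]
eef_rot: [[-0.276, 0.961, -0.001], [0.961, 0.276, 0.0], [0.0, -0.001, -1.0]]
wrist_force: [-2.0, 2.8, 2.1]
opening: -0.001
gripper_force: 1.3
```

>>> servo_tool --delta_pos '[[-0.0014,-0.0002,0],[-0.0014,-0.0002,0]]' --rot '[[0,0,-0.033],[0,0,-0.033]]'

```text
t: 19.73
tcp_pos: [0.4839, 0.0571, 0.0581]
eef_rot: [[-0.31, 0.951, -0.001], [0.951, 0.31, -0.0], [0.0, -0.001, -1.0]]
wrist_force: [-2.6, 2.2, 2.1]
opening: 0.001
gripper_force: 1.4
```

```bash
python3 st.py
```

```text
in tool [ 19.  -78.2   0.1] tool lever ang -162.0 F tool [ 2.9 -1.8 -2.1] [-51.  10.  44. 118.  -8.  55.  16.] 19.725
knob radial angle est -160.9061189532191
```

>>> servo_tool --delta_pos '[[-0.001,-0.0002,0],[-0.001,-0.0002,0]]' --rot '[[0,0,-0.025],[0,0,-0.025]]'

```text
t: 19.98
tcp_pos: [0.484, 0.0553, 0.0581]
eef_rot: [[-0.334, 0.943, -0.001], [0.943, 0.334, 0.0], [0.001, -0.001, -1.0]]
wrist_force: [-4.5, 2.6, 1.9]
opening: 0.001
gripper_force: 2.0
```

>>> servo_tool --delta_pos '[[-0.001,-0.0002,0],[-0.001,-0.0002,0]]' --rot '[[0,0,-0.025],[0,0,-0.025]]'

```text
t: 20.23
tcp_pos: [0.484, 0.0541, 0.0581]
eef_rot: [[-0.359, 0.933, -0.002], [0.933, 0.359, 0.001], [0.002, -0.001, -1.0]]
wrist_force: [-4.6, 4.5, 3.1]
opening: -0.001
gripper_force: 3.2
```

>>> servo_tool --delta_pos '[[-0.001,0,0],[-0.001,0,0]]' --rot '[[0,0,0],[0,0,0]]'

```text
t: 20.48
tcp_pos: [0.4842, 0.0532, 0.0581]
eef_rot: [[-0.359, 0.933, -0.003], [0.933, 0.359, 0.002], [0.003, -0.002, -1.0]]
wrist_force: [-7.0, 6.4, 4.5]
opening: -0.0
gripper_force: 4.1
```

>>> servo_tool --delta_pos '[[-0.001,0,0],[0,0,0]]' --rot '[[0,0,0],[0,0,0]]'

```text
t: 20.72
tcp_pos: [0.4843, 0.0525, 0.0581]
eef_rot: [[-0.359, 0.933, -0.003], [0.933, 0.359, 0.003], [0.004, -0.002, -1.0]]
wrist_force: [-6.7, 6.5, 4.6]
opening: -0.001
gripper_force: 4.4
```

```bash
python3 st.py
```

```text
in tool [ 18.7 -78.3   0.2] tool lever ang -158.9 F tool [ 8.5 -3.9 -4.5] [-50.  10.  44. 118.  -9.  55.  20.] 20.725
knob radial angle est -157.66603273833778
```

>>> servo_tool --delta_pos '[[-0.001,0,0],[-0.001,0,0],[0,0,0]]' --rot '[[0,0,0],[0,0,0],[0,0,0]]'

```text
t: 21.1
tcp_pos: [0.4845, 0.0516, 0.0581]
eef_rot: [[-0.36, 0.933, -0.005], [0.933, 0.36, 0.004], [0.005, -0.003, -1.0]]
wrist_force: [-8.9, 8.3, 5.5]
opening: -0.001
gripper_force: 5.5
```

```bash
python3 st.py
```

```text
in tool [ 17.8 -78.4   0.3] tool lever ang -158.9 F tool [11.  -5.3 -5.4] [-50.  10.  44. 118.  -9.  55.  20.] 21.1
knob radial angle est -156.95781507465907
```

Tangential force is 11 N, inside the firm-grip range, so I let go.

>>> servo_tool --delta_pos '[[0.003,0,0],[0.006,0,0],[0.01,0,0],[0.01,0,-0.03],[0.02,0,-0.05],[0.05,0,-0.03],[0.05,0,0],[0.05,0,0]]' --rot '[[0,0,0],[0,0,0],[0,0,0],[0,0,0],[0,0,0],[0,0,0],[0,0,0],[0,0,0]]'

```text
t: 22.1
tcp_pos: [0.4154, 0.2363, 0.1693]
eef_rot: [[-0.358, 0.934, 0.002], [0.934, 0.358, 0.002], [0.001, 0.003, -1.0]]
wrist_force: [0.3, -0.4, -0.4]
opening: -0.002
gripper_force: 0.0
```

>>> servo_tool --delta_pos '[[0.05,0,0],[0.03,0,0],[0,0,0],[0,0,0]]' --rot '[[0,0,0],[0,0,0],[0,0,0],[0,0,0]]'

```text
t: 22.6
tcp_pos: [0.3874, 0.3083, 0.1683]
eef_rot: [[-0.357, 0.934, 0.001], [0.934, 0.357, -0.001], [-0.001, 0.001, -1.0]]
wrist_force: [0.5, 0.2, 0.6]
opening: 0.002
gripper_force: 0.0
```

```bash
python3 - <<'E'
from h import *
c=capture("top");print(state()["wrist_force"],state()["tcp_pos"])
save("t4",cv2.resize(c["image"][110:235,240:400],None,fx=5,fy=4.8,interpolation=cv2.INTER_CUBIC))
E
```

```text
[ 0.1343959  -0.32908146  0.39424213] [0.38754255 0.30791675 0.16834217]
```

View pics/t4.png

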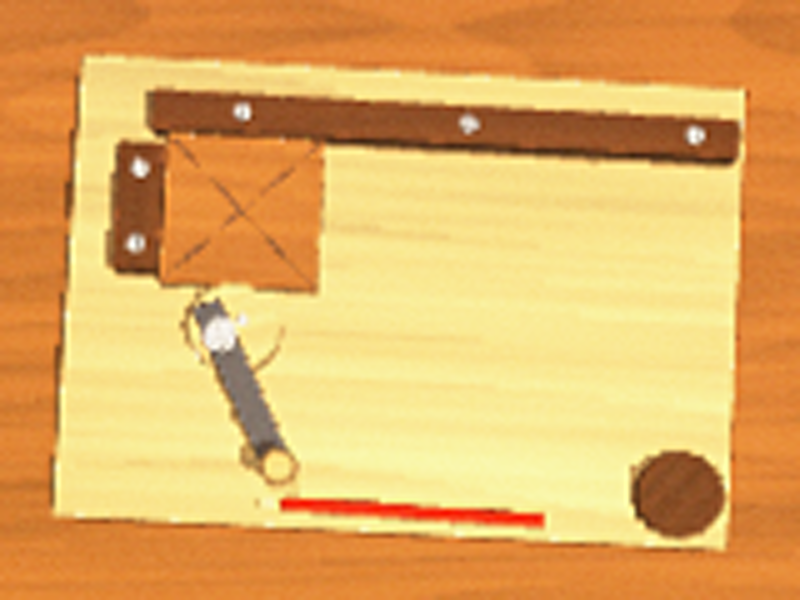

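The blank is in the corner, the cam at (230,330) in the crop bears on its near edge, and the pencil and disc haven't moved. The robot is clear, so I hand in.

```bash
python3 -c "
from station import job_done
print(job_done())"
```

```text
the job is handed in; nothing more can be done
None
```

The blank is in the corner against the fence and stop, gripped by the cam with about 11 N at the knob. The arm is clear, the disc and pencil hadn't moved in the last picture, and the job is handed in; no verdict came back.

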